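# Empty the pill dispenser's catch tray and hold its lid lock open with the key

### The job

The carousel pill dispenser is due for its refill: first clear the two sealed dose pods from its catch tray into the open acrylic bin. Then take the key out of the toothbrush stand, push it past the sticky pins fully home into the lock on top of the dispenser, turn it a quarter turn clockwise (seen from above) to the stop, and finish still gripping it and holding it turned, because the lock springs back when let go. Leave the cup, the weekly pill box and the nail file alone.

Things in the scene. Friction and masses are not known exactly. Their poses are not given: they have to be found in the camera images.
- dispenser: round white plastic pill dispenser, 190 mm across and 60 mm high, fixed to the shelf; origin under the centre of its round body, z up. On its -x side is its catch tray, an open tray 84 (x) by 180 (y) mm, its centre at x = -136 mm, floor 3 mm thick, walls 3 mm thick and 12 mm high. The lock is in the middle of its top; at rest the key slot runs along the dispenser's x axis.
- keyway (a point): centre of the key slot's mouth in the square brass lock plug (31 mm), whose face is 64 mm above the shelf; x along the slot, z up out of the lock; turns with the plug. Slot 15.6 (x) by 6.6 mm, 36 mm deep, 2.5 mm chamfer at the mouth. 12 and 21 mm down a sprung sticky pin juts in from either side: the key needs a push of about 3 to 8 N, and the pins shove it sideways with about 5 N.
- plug (a joint): turn of the lock plug in rad: 0 at rest (slot along the dispenser's x), grows clockwise seen from above, hard stop at 1.571. A spring of 0.03 (at rest) to 0.12 N m (at the stop) turns it back. The key has about 0.1 rad of play in the slot.
- pod0_center (a point): centre (half-way up) of a sealed white dose pod with a foil lid, an upright cylinder 30 mm in diameter and 32 mm high, 30 g, standing in the catch tray; at the start it is the pod on the dispenser's +y side
- pod1_center (a point): the same for the second, identical pod, on the dispenser's -y side
- bin: open bin of frosted acrylic, 150 (x) by 110 (y) mm and 45 mm high, walls and floor 4 mm thick, 0.5 kg, loose on the shelf; origin at the centre of its underside, z up
- stand: beige ceramic toothbrush stand, a block 62 (x) by 110 (y) mm and 50 mm high, fixed to the shelf; origin at the centre of its underside. The key stands in the slot in the middle of its top (slot length along x, 40 mm deep); the two square toothbrush holes beside it are empty.
- key_bow (a point): centre of the key's black bow, a rounded plate 40 (x) by 14 (y, thickness) by 40 mm (z); grip it across its 14 mm thickness. The bow's centre is 30 mm above the underside of the key's collar; key z points up, away from the tip, x lies along the blade's width. The key is the same either way round (half turn about z). 60 g.
- key_collar (a point): centre of the underside of the key's round steel collar (28 mm across, 4 mm thick); the blade below it is 14 mm (x) by 5 mm and 32 mm long, its last 7 mm tapered in thickness and 12 mm wide. The collar rests on the stand at the start, and on the face of the lock plug when the key is home. Axes as the bow's.
- cup: frosted glass cup, 72 mm wide and 95 mm high; a bystander, origin at the centre of its underside
- pillbox: purple plastic weekly pill box, 48 (x) by 170 (y) by 28 mm; a bystander, origin at the centre of its underside
- nailfile: stainless nail file, 150 mm long (along y), 18 mm wide, 6 mm thick, lying flat; a bystander, origin on its underside near its middle

How it is judged:
By the outcome, as a careful person would: the job done as asked, in the order asked, and still so for the second after the job is handed in, while the arm keeps its last pose, push and grip.
It also fails if it takes over 72 s, if anything falls off the work surface, if the arm or the gripper's body presses on something with over 40 N, if the wrist force passes 120 N, or if a joint passes its speed limit or range.

### The arm

A 6-joint arm with a two-finger parallel gripper is mounted at the origin on the work surface. World frame = base frame: x ahead of the robot, y to its left, z up, the work surface at z = 0. Lengths are in mm, angles in rad, forces in N, time in s.
With the tool pointing down it reaches from about 275 to 1000 mm from the base axis. Payload 8.4 kg.
Tool frame: the origin (TCP) lies midway between the tips of the shut fingers; the grasp point (between the pads) lies 19 mm behind it; z points along the fingers, y is the line along which they close (so a half turn about z gives the same grasp; the last joint's range is limited). The gripper opens to 85 mm and grips with 20 to 120 N. Pads are 22 mm wide; open, the fingers measure 114 mm over their backs; the gripper's body (76 mm by 85 mm) begins 54 mm behind the grasp point. The pads swing forward as they close: fully open they stand 13 mm farther back than shut.
Start: joints at [-1.216, 0.353, 1.633, -0, 1.155, -0.002], TCP at [218.297, -585.64, 231.281] pointing down, gripper open.
Joint ranges: [-2.63, 2.63], [-0.92, 2.1], [0.06, 2.66], [-1.3, 4.44], [0, 2.69], [-3.02, 3.02]. Speed limits (rad/s): [2.22, 2.22, 2.79, 3.14, 3.14, 3.14].

### API

Orientations are given as [roll, pitch, yaw] about the fixed x, y, z axes, in that order (R = Rz(yaw) Ry(pitch) Rx(roll)).
In Python, from rig import r gives the robot as it stands.
- The arm moves only by the shell command python3 -m inch 'ROWS' [OPENING] [FORCE]. ROWS is JSON, a list that holds one entry, the list of rows, each a list of 6 numbers: the shift along the tool's x, y, z scaled (see below), then the turn, a rotation vector about the tool's x, y, z scaled (see below). In form: [[[tx, ty, tz, wx, wy, wz], ...]]. A call has 1 to 8 rows; each row is the pose to reach, as a shift and turn from the pose commanded when the call began, along the tool's axes at that moment, turning the shorter way round; what a row does not reach only later rows make up. The controller multiplies each number of a shift by 20 cm and each number of a turn by pi rad. A row lasts 1/12 s, in which the tool goes at most 41.7 mm and 7.16 degrees, less where a joint would pass 70% of its speed; a pose out of reach is approached as far as the arm can. A call with a number of a shift or a turn outside -1 to 1 is refused whole. A call with a gripper value outside its range is refused whole. OPENING is the gripper's target within -1 to 1 (fully open at 1, half-way at 0, shut at -1), set as the call begins (- or left out, the last holds). The fingers move at their own pace and stop on an object; FORCE is the grip in N (left out, the last holds). Time passes only in rows, so rows that repeat a pose let the fingers close. It gives the time, the measured TCP pose, the force, the opening and the grip force at its end, in the units of the state.
- r.sense(): the state, without advancing time (a new reading comes with each control period).
- r.grab_frame(name): name is "side" or "top" or "wrist"; returns the picture (400x640x3 uint8, red, green, blue); there is no depth.
- r.camera_info(name): a dict with "K" (3x3 intrinsics, pixels), "distortion" ([k1, k2, p1, p2, k3] as OpenCV has them; the pictures are not rectified), "rvec" (rotation vector, rad) and "tvec" (3), from world to camera coordinates, as OpenCV has them; the wrist camera has in their place "mount" (4x4, takes a point from camera to tool coordinates, whose origin is the TCP and whose axes are the flange's). Camera axes: x right, y down, z forward; pixel columns grow to the right and rows downward; lengths in mm; the calibration is good to about 2 mm. A picture is of the moment at which its call begins: read the wrist's pose just before it. camera_info takes no time and is no camera call.
- r.sign_off(): hands the job in; it is judged then, once.
The state is a dict: "clock": time; "qpos": joint angles; "qvel": joint speeds; "joint_efforts": joint torques, N m; "eef_pos": TCP position; "tcp_rot": TCP orientation; "contact_force": force on the tool from outside, world axes, zero at the start; "wrist_torque": the same for the moment, N m; "opening": opening from 0.0 (shut) to 1.0 (fully open); "grasp_force": force on a finger pad.
Only numpy, scipy, OpenCV 4.12 (cv2) and the standard library are available. Lean on these libraries where they do the work, as an engineer would, in place of code of your own. Each camera call takes 0.05 s, during which the arm holds its last target. There are 200 camera calls.

## Working session

There is one attempt and no reset: what is moved stays moved. The work goes in short steps, Python scripts to look and compute and a shell command to move; the robot and the scene stay as the last step left them, time stands still between calls to the robot, and variables do not carry over. Pictures are saved under pics/ and viewed, at most 10 in all, crops included, and the job is handed in when it is done.

```bash
ls; mkdir -p pics
cat > h.py <<'E'
import numpy as np, cv2
from rig import r
from scipy.spatial.transform import Rotation as R
def cam(n,s=None):
    c=r.camera_info(n);K=np.array(c['K'],float);d=np.array(c['distortion'],float)
    if 'rvec' in c:
        Rw=cv2.Rodrigues(np.array(c['rvec'],float))[0];t=np.array(c['tvec'],float).ravel()
        return K,d,Rw.T,-Rw.T@t
    s=s or r.sense();T=np.eye(4);T[:3,:3]=R.from_euler('xyz',s['tcp_rot']).as_matrix();T[:3,3]=s['eef_pos']
    M=T@np.array(c['mount']);return K,d,M[:3,:3],M[:3,3]
def ray(C,uv):
    K,d,A,o=C;p=cv2.undistortPoints(np.array(uv,float).reshape(-1,1,2),K,d).reshape(-1,2)
    return o,np.c_[p,np.ones(len(p))]@A.T
def onz(C,uv,z):
    o,v=ray(C,uv);return o+v*((z-o[2])/v[:,2])[:,None]
def proj(C,P):
    K,d,A,o=C;return cv2.projectPoints((np.array(P,float).reshape(-1,3)-o)@A,np.zeros(3),np.zeros(3),K,d)[0].reshape(-1,2)
def snap(n,f):
    s=r.sense();im=r.grab_frame(n);cv2.imwrite('pics/'+f,im[:,:,::-1]);return im,cam(n,s)
E
python3 - <<'E'
from h import *
for n in ('top','side'):
    im,C=snap(n,n+'0.png');print(n,C[3].round(),C[2][:,2].round(2))
print(r.sense())
E
```

```text
pics
top [559. -21. 983.] [ 0.06  0.02 -1.  ]
side [ 332. -855.  567.] [ 0.3   0.83 -0.47]
{'clock': 0.1, 'qpos': array([-1.21640809e+00,  3.53605986e-01,  1.63405806e+00, -2.73591248e-05,
        1.15521267e+00, -2.44912159e-03]), 'qvel': array([-0.00111741, -0.00228774, -0.00108958, -0.00094772, -0.00117936,
       -0.00090194]), 'joint_efforts': array([-6.08740847e-04, -6.06354904e+01, -3.42818928e+01, -7.01363729e-05,
        4.00791483e-03,  3.06020979e-05]), 'eef_pos': array([ 218.13346375, -585.23699668,  230.6205651 ]), 'tcp_rot': array([-3.14030854e+00,  2.18712467e-05,  3.56848433e-01]), 'contact_force': array([0.26880838, 1.4043615 , 0.09941846]), 'wrist_torque': array([-0.00492166,  0.06929182,  0.0163184 ]), 'grasp_force': 0.0, 'opening': 0.9992326366129802}
```

View pics/top0.png

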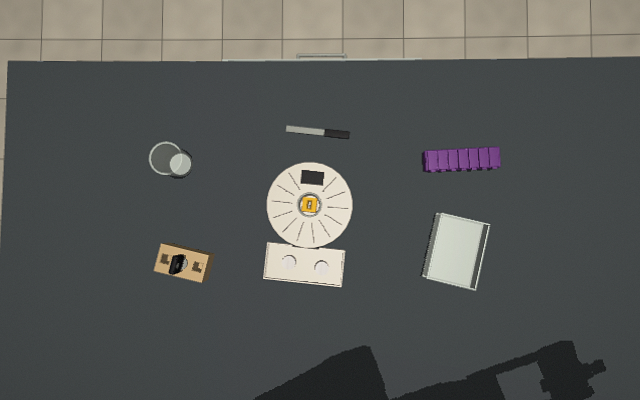

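View pics/side0.png

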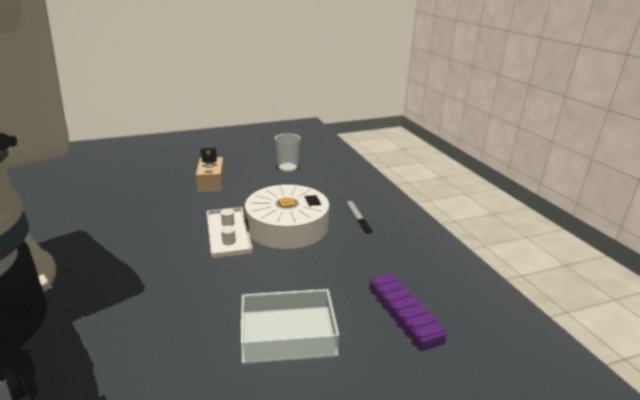

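The top view shows the pods at about (289,262) and (321,268), the bin at about (456,251), the plug at (310,205), and the stand with the key at (179,263).

Run:
```python
from h import *
im=cv2.imread('pics/top0.png');C=cam('top')
hsv=cv2.cvtColor(im,cv2.COLOR_BGR2HSV)
def P(n,uv,z):print(n,onz(C,uv,z).round(1).tolist())
P('pods',[(289,261),(321,267)],35)
P('bin rim corners',[(437,213),(489,224),(475,290),(423,277)],45)
P('tray corners',[(266,242),(344,249),(341,287),(264,279)],12)
m=cv2.inRange(hsv,(10,120,120),(30,255,255));m2=m.copy();m2[:,:290]=0;m2[:,330:]=0
c=max(cv2.findContours(m2,0,2)[0],key=cv2.contourArea);q=cv2.minAreaRect(c);print(q);b=onz(C,cv2.boxPoints(q),64);P('plug',[q[0]],64);e=b[1]-b[0];print(np.linalg.norm(e),np.linalg.norm(b[2]-b[1]),np.degrees(np.arctan2(e[1],e[0])))
P('bow top',[(177,262)],90)
P('stand top corners',[(161,243),(211,252),(204,283),(154,270)],50)
w=cv2.inRange(hsv,(0,0,170),(40,60,255));w[:,:255]=0;w[:,365:]=0;w[:150]=0;w[236:]=0
c=max(cv2.findContours(w,0,2)[0],key=cv2.contourArea);print(cv2.boundingRect(c));q=cv2.minEnclosingCircle(c);print(q);P('body',[q[0]],60)
big=cv2.resize(im[195:300,145:355],None,fx=3.8,fy=3.8,interpolation=cv2.INTER_CUBIC);cv2.imwrite('pics/c0.png',big)
```

```text
pods [[476.0, 69.6, 35.0], [463.0, -2.2, 35.0]]
bin rim corners [[583.9, -259.0, 45.0], [559.9, -371.7, 45.0], [416.3, -338.1, 45.0], [443.5, -226.3, 45.0]]
tray corners [[517.3, 125.2, 12.0], [501.8, -54.5, 12.0], [415.7, -47.5, 12.0], [432.9, 128.9, 12.0]]
((308.9158020019531, 204.34158325195312), (15.02506160736084, 14.030025482177734), 5.710593223571777)
plug [[601.9, 24.0, 64.0]]
30.774584416793296 32.985570411076594 -5.4458436882730545
bow top [[478.2, 301.8, 90.0]]
stand top corners [[516.4, 352.8, 50.0], [496.7, 241.3, 50.0], [428.8, 255.4, 50.0], [457.0, 366.7, 50.0]]
(267, 163, 85, 73)
((309.1229553222656, 204.6342315673828), 42.832427978515625)
body [[601.4, 23.7, 60.0]]
```

View pics/c0.png

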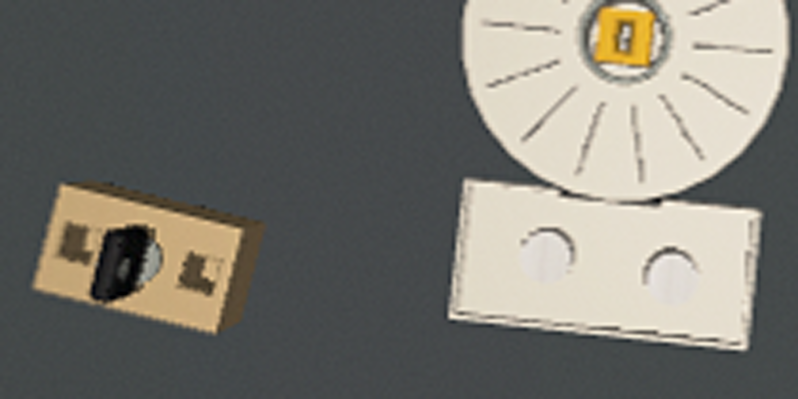

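```bash
cat >> h.py <<'E'
def calc(x,y,z,yaw,p=None):
    s=r.sense();p=np.array(s['eef_pos'] if p is None else p[:3],float);A=R.from_euler('xyz',s['tcp_rot'])
    B=R.from_euler('xyz',[np.pi,0,yaw])
    t=A.inv().apply(np.array([x,y,z])-p)/200;w=(A.inv()*B).as_rotvec()/np.pi
    print('T',t.round(4).tolist(),'W',w.round(4).tolist(),'rows',round(max(np.linalg.norm(t)*200/41.7,np.linalg.norm(w)*180/7.16),1))
E
python3 - <<'E'
from h import *
calc(469,34,230,3.05); 
for c in ('top','side','wrist'): pass
print(np.array(r.camera_info('wrist')['mount']).round(2))
E
```

```text
T [2.2569, -2.463, 0.0062] W [-0.0001, -0.0005, -0.8573] rows 21.6
[[  -0.     -0.96   -0.28   71.53]
 [   1.     -0.     -0.     -0.29]
 [   0.     -0.28    0.96 -142.49]
 [   0.      0.      0.      1.  ]]
```

```bash
python3 -m inch '[[[0.9,-0.98,0,0,0,-0.286],[0.9,-0.98,0,0,0,-0.286],[0.9,-0.98,0,0,0,-0.286],[0.9,-0.98,0,0,0,-0.286],[0.9,-0.98,0,0,0,-0.286],[0.9,-0.98,0,0,0,-0.286],[0.9,-0.98,0,0,0,-0.286],[0.9,-0.98,0,0,0,-0.286]]]' 0.3
python3 -m inch '[[[0.966,0.067,0,0,0,-0.286],[0.966,0.067,0,0,0,-0.286],[0.966,0.067,0,0,0,-0.286],[0.966,0.067,0,0,0,-0.286],[0.966,0.067,0,0,0,-0.286],[0.966,0.067,0,0,0,-0.286],[0.966,0.067,0,0,0,-0.286],[0.966,0.067,0,0,0,-0.286]]]'
python3 -m inch '[[[0.55,0.797,0,0,0,-0.285],[0.55,0.797,0,0,0,-0.285],[0.55,0.797,0,0,0,-0.285],[0.55,0.797,0,0,0,-0.285],[0.55,0.797,0,0,0,-0.285],[0.55,0.797,0,0,0,-0.285],[0.55,0.797,0,0,0,-0.285],[0.55,0.797,0,0,0,-0.285]]]'
python3 - <<'E'
from h import *
im,C=snap('wrist','w0.png');print(r.sense()['eef_pos'],r.sense()['qpos'].round(2))
print(C[3],C[2][:,2]); print(proj(C,[[476,70,35],[463,-2,35],[602,24,64]]))
calc(475,69,100,3.05)
E
```

```text
clock: 0.77
eef_pos: [319.1, -335.7, 231.1]
tcp_rot: [-3.141, -0.001, 1.265]
contact_force: [0.3, 0.3, 0.5]
opening: 0.648
grasp_force: 0.0
clock: 1.43
eef_pos: [391.5, -159.6, 231.2]
tcp_rot: [-3.141, 0.0, 2.159]
contact_force: [0.6, 1.2, -0.6]
opening: 0.649
grasp_force: 0.0
clock: 2.1
eef_pos: [464.0, 19.8, 231.0]
tcp_rot: [-3.141, -0.0, 3.051]
contact_force: [-0.5, -0.4, 0.3]
opening: 0.647
grasp_force: 0.0
[463.88150204  19.51589112 231.07878319] [ 0.04  0.1   1.96 -0.    1.08 -1.44]
[392.38099692  26.54890378 373.52930644] [ 0.27838796 -0.02603791 -0.96011571]
[[365.21040333 183.00225997]
 [298.8240773  177.2532679 ]
 [333.51849073 300.99917961]]
T [-0.0321, 0.2517, 0.6553] W [-0.0001, -0.0001, -0.0011] rows 3.4
```

View pics/w0.png

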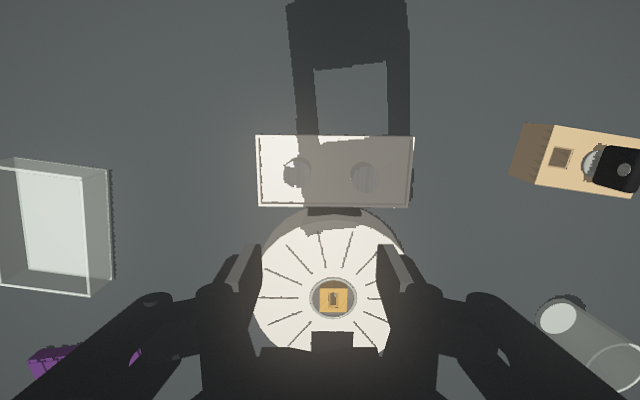

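The wrist view shows the pods at about (363,178) and (297,175) and the plug at (333,300). All are within 5 px of the predicted positions, so I'm going for pod0.

```bash
python3 -m inch '[[[-0.032,0.252,0.1,0,0,0],[-0.032,0.252,0.2,0,0,0],[-0.032,0.252,0.4,0,0,0],[-0.032,0.252,0.6,0,0,0],[-0.032,0.252,0.7,0,0,0],[-0.032,0.252,0.8,0,0,0]]]'
python3 -m inch '[[[0,0,0.1,0,0,0],[0,0,0.2,0,0,0],[0,0,0.26,0,0,0],[0,0,0.30,0,0,0],[0,0,0.315,0,0,0],[0,0,0.315,0,0,0]]]'
python3 -m inch '[[[0,0,0,0,0,0],[0,0,0,0,0,0],[0,0,0,0,0,0],[0,0,0,0,0,0],[0,0,0,0,0,0]]]' -1 20
python3 - <<'E'
from h import *
print(r.sense()['eef_pos'])
E
```

```text
clock: 2.65
eef_pos: [473.8, 68.6, 69.3]
tcp_rot: [-3.141, -0.002, 3.041]
contact_force: [0.4, -0.3, 0.3]
opening: 0.65
grasp_force: 0.0
clock: 3.15
eef_pos: [474.6, 69.1, 7.9]
tcp_rot: [-3.141, -0.001, 3.046]
contact_force: [0.2, -0.9, 0.0]
opening: 0.648
grasp_force: 0.0
clock: 3.57
eef_pos: [475.5, 69.6, 9.2]
tcp_rot: [3.141, 0.002, 3.049]
contact_force: [0.8, -1.3, 6.9]
opening: 0.345
grasp_force: 20.6
[475.47154004  69.57308015   9.1775354 ]
```

```bash
python3 -m inch '[[[0,0,-0.06,0,0,0],[0,0,-0.2,0,0,0],[0,0,-0.4,0,0,0],[-0.05,-0.15,-0.42,0,0,0],[-0.1,-0.35,-0.42,0,0,0],[-0.15,-0.55,-0.42,0,0,0],[-0.2,-0.75,-0.42,0,0,0],[-0.2275,-0.92,-0.42,0,0,0]]]' - 25
python3 -m inch '[[[-0.05,-0.2,0,0,0,0.03],[-0.1,-0.4,0,0,0,0.0446],[-0.15,-0.6,0,0,0,0.0446],[-0.2,-0.78,0,0,0,0.0446],[-0.2275,-0.92,0,0,0,0.0446],[-0.2275,-0.92,0,0,0,0.0446],[-0.2275,-0.92,0,0,0,0.0446]]]'
python3 - <<'E'
from h import *
calc(532,-306,11,2.91)
im,C=snap('wrist','w1.png')
E
```

```text
clock: 4.23
eef_pos: [503.9, -120.3, 93.1]
tcp_rot: [-3.141, 0.002, 3.049]
contact_force: [1.1, 0.8, 0.4]
opening: 0.345
grasp_force: 24.9
clock: 4.82
eef_pos: [531.2, -306.5, 92.3]
tcp_rot: [3.142, 0.0, 2.906]
contact_force: [0.4, 0.2, -0.8]
opening: 0.343
grasp_force: 24.9
T [-0.0033, 0.0035, 0.4065] W [0.0, 0.0001, -0.0012] rows 1.9
```

View pics/w1.png

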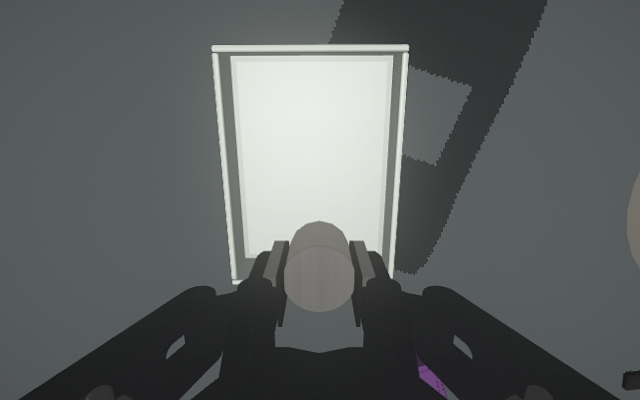

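The wrist view shows pod0 held at (320,275) over the bin. The bin rim corners are at (214,47), (407,47) and (233,281), so the pod is roughly centred across the bin. I'll check the +x rim edge in numbers.

Run:
```python
from h import *
C=cam('wrist');b=onz(C,[(214,47),(407,47),(233,281)],45);print(b.round(1).tolist(), np.linalg.norm(b[1]-b[0]),np.linalg.norm(b[2]-b[0]), ((b[1]+b[2])/2).round(1))
```

```text
[[416.0, -337.0, 45.0], [440.7, -233.7, 45.0], [556.9, -371.1, 45.0]] 106.25696276540047 144.95734346975775 [ 498.8 -302.4   45. ]
```

```bash
python3 -m inch '[[[0,0,0.15,0,0,0],[0,0,0.28,0,0,0],[0,0,0.36,0,0,0],[0,0,0.4,0,0,0],[0,0,0.405,0,0,0],[0,0,0.405,0,0,0]]]'
python3 -m inch '[[[0,0,0,0,0,0],[0,0,0,0,0,0],[0,0,0,0,0,0]]]' 0.1
python3 -m inch '[[[0,0,-0.1,0,0,0],[0,0,-0.3,0,0,0],[0,0,-0.45,0,0,0],[0,0,-0.5,0,0,0],[0,0,-0.5,0,0,0]]]'
python3 - <<'E'
from h import *
calc(463,-2,110,3.05)
im,C=snap('wrist','w2.png')
E
```

```text
clock: 5.37
eef_pos: [531.5, -304.2, 11.4]
tcp_rot: [3.141, -0.0, 2.91]
contact_force: [1.3, 0.2, -0.2]
opening: 0.34
grasp_force: 25.5
clock: 5.62
eef_pos: [532.0, -305.4, 12.3]
tcp_rot: [-3.141, 0.001, 2.909]
contact_force: [0.1, 0.1, -0.5]
opening: 0.549
grasp_force: 0.0
clock: 6.03
eef_pos: [533.3, -306.5, 115.0]
tcp_rot: [-3.14, 0.006, 2.909]
contact_force: [0.8, -1.0, 0.0]
opening: 0.55
grasp_force: 0.0
T [0.6935, 1.4003, 0.0181] W [-0.0007, 0.0019, -0.0449] rows 7.5
```

View pics/w2.png

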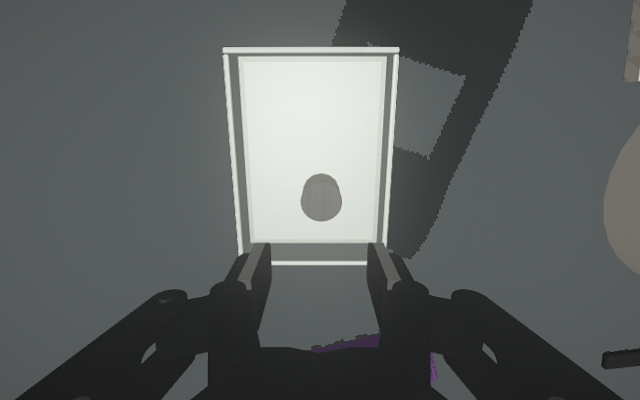

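Pod0 stands upright in the bin at (321,200). Going to pod1.

```bash
python3 -m inch '[[[0.18,0.36,0,0,0,0],[0.347,0.7,0,0,0,0],[0.45,0.9,0,0,0,-0.02],[0.48,0.97,0,0,0,-0.045],[0.48,0.97,0,0,0,-0.045],[0.48,0.97,0,0,0,-0.045]]]' 0.3
python3 - <<'E'
from h import *
calc(463,-2,110,3.05)
E
```

```text
clock: 6.58
eef_pos: [478.6, -89.7, 109.2]
tcp_rot: [3.14, -0.006, 3.052]
contact_force: [-0.1, -0.9, -0.1]
opening: 0.652
grasp_force: 0.0
T [0.1169, 0.4296, -0.0028] W [0.0005, -0.0019, 0.0008] rows 2.1
```

```bash
python3 -m inch '[[[0.06,0.22,0,0,0,0],[0.117,0.43,0,0,0,0],[0.117,0.43,0,0,0,0],[0.117,0.43,0,0,0,0]]]'
python3 - <<'E'
from h import *
calc(463,-2,8,3.05)
im,C=snap('wrist','w3.png');print(proj(C,[463,-2,35]))
E
```

```text
clock: 6.92
eef_pos: [465.7, -4.8, 110.0]
tcp_rot: [-3.142, -0.003, 3.054]
contact_force: [0.1, -0.7, -0.3]
opening: 0.653
grasp_force: 0.0
T [0.0134, 0.0126, 0.5099] W [-0.0, -0.0008, 0.0012] rows 2.4
[[322.16042284 207.46840503]]
```

View pics/w3.png

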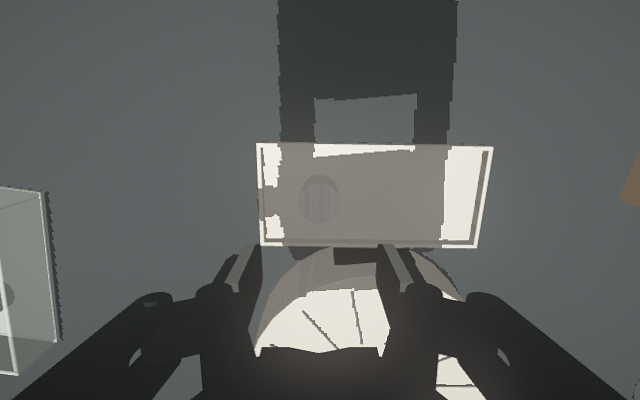

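Pod1's top is at about (320,205), against a predicted (322,207). Descending to grip it.

```bash
python3 -m inch '[[[0.013,0.012,0.15,0,0,0],[0.013,0.012,0.3,0,0,0],[0.013,0.012,0.42,0,0,0],[0.013,0.012,0.48,0,0,0],[0.013,0.012,0.502,0,0,0],[0.013,0.012,0.502,0,0,0]]]'
python3 -m inch '[[[0,0,0,0,0,0],[0,0,0,0,0,0],[0,0,0,0,0,0],[0,0,0,0,0,0],[0,0,0,0,0,0]]]' -1 25
python3 -m inch '[[[0,0,-0.06,0,0,0],[0,0,-0.2,0,0,0],[0,0,-0.4,0,0,0],[0,0,-0.44,0,0,0],[0,0,-0.44,0,0,0]]]'
python3 - <<'E'
from h import *
calc(470,-292,95,2.91)
E
```

```text
clock: 7.47
eef_pos: [464.1, -5.1, 9.5]
tcp_rot: [-3.141, -0.003, 3.049]
contact_force: [0.6, 0.2, -0.4]
opening: 0.647
grasp_force: 0.0
clock: 7.88
eef_pos: [465.7, -4.1, 11.8]
tcp_rot: [-3.142, 0.002, 3.051]
contact_force: [-0.4, -2.8, 7.2]
opening: 0.338
grasp_force: 25.1
clock: 8.3
eef_pos: [467.0, -3.9, 101.7]
tcp_rot: [3.141, 0.006, 3.051]
contact_force: [0.2, 0.7, 0.3]
opening: 0.342
grasp_force: 24.8
T [-0.1455, -1.4333, 0.0337] W [0.0003, 0.0019, 0.0447] rows 6.9
```

```bash
python3 -m inch '[[[-0.04,-0.2,0,0,0,0],[-0.08,-0.4,0,0,0,0.02],[-0.12,-0.6,0,0,0,0.0447],[-0.145,-0.8,0.0,0,0,0.0447],[-0.145,-0.98,0,0,0,0.0447],[-0.145,-0.98,0,0,0,0.0447]]]'
python3 - <<'E'
from h import *
calc(470,-292,95,2.91)
E
```

```text
clock: 8.8
eef_pos: [475.5, -206.9, 97.7]
tcp_rot: [-3.14, 0.0, 2.907]
contact_force: [-1.1, 0.6, 0.2]
opening: 0.342
grasp_force: 25.0
T [-0.0724, -0.4202, 0.014] W [-0.0004, 0.0001, -0.001] rows 2.0
```

```bash
python3 -m inch '[[[-0.035,-0.21,0,0,0,0],[-0.072,-0.42,0,0,0,0],[-0.072,-0.42,0,0,0,0],[-0.072,-0.42,0.1,0,0,0],[-0.072,-0.42,0.25,0,0,0]]]'
python3 - <<'E'
from h import *
calc(470,-292,12,2.91)
E
```

```text
clock: 9.22
eef_pos: [471.7, -288.3, 49.1]
tcp_rot: [-3.14, 0.004, 2.908]
contact_force: [0.7, 0.1, -0.6]
opening: 0.342
grasp_force: 25.1
T [0.0047, -0.0196, 0.1857] W [-0.0004, 0.0012, -0.0005] rows 0.9
```

```bash
python3 -m inch '[[[0,-0.015,0.08,0,0,0],[0,-0.015,0.14,0,0,0],[0,-0.015,0.18,0,0,0],[0,-0.015,0.18,0,0,0],[0,-0.015,0.18,0,0,0]]]'
python3 -m inch '[[[0,0,0,0,0,0],[0,0,0,0,0,0],[0,0,0,0,0,0]]]' 0.1
python3 -m inch '[[[0,0,-0.1,0,0,0],[0,0,-0.3,0,0,0],[0,0,-0.5,0,0,0],[0,0,-0.7,0,0,0],[0,0,-0.9,0,0,0],[0,0,-0.9,0,0,0]]]'
python3 - <<'E'
from h import *
im,C=snap('wrist','w4.png')
calc(440,310,200,2.94)
E
```

```text
clock: 9.63
eef_pos: [469.8, -289.3, 12.3]
tcp_rot: [3.141, -0.001, 2.91]
contact_force: [-0.4, -0.8, -0.2]
opening: 0.34
grasp_force: 27.3
clock: 9.88
eef_pos: [470.3, -289.8, 13.4]
tcp_rot: [-3.141, 0.001, 2.91]
contact_force: [0.5, 0.1, 0.6]
opening: 0.549
grasp_force: 0.0
clock: 10.38
eef_pos: [473.6, -292.0, 201.2]
tcp_rot: [-3.138, 0.012, 2.91]
contact_force: [1.7, -1.1, 0.6]
opening: 0.549
grasp_force: 0.0
T [0.8476, 2.8889, -0.0268] W [-0.001, 0.0028, -0.0096] rows 14.4
```

View pics/w4.png

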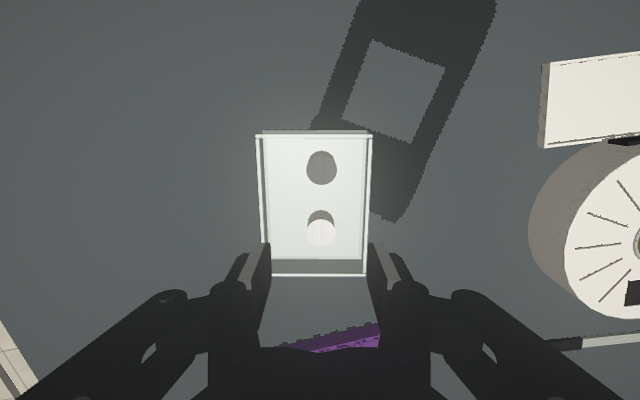

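Both pods stand in the bin, at (321,168) and (321,230). Now the key.

```bash
python3 -m inch '[[[0.06,0.2,0,0,0,0],[0.12,0.4,0,0,0,0],[0.18,0.6,0,0,0,0],[0.24,0.8,0,0,0,0],[0.28,0.96,0,0,0,0],[0.28,0.96,0,0,0,0]]]' 0
python3 -m inch '[[[0.06,0.2,0,0,0,0],[0.12,0.4,0,0,0,0],[0.18,0.6,0,0,0,0],[0.24,0.8,0,0,0,0],[0.28,0.96,0,0,0,0],[0.28,0.96,0,0,0,0]]]'
python3 -m inch '[[[0.06,0.2,0,0,0,0],[0.12,0.4,0,0,0,0],[0.18,0.6,0,0,0,0],[0.18,0.8,0,0,0,0],[0.18,0.92,0,0,0,-0.01],[0.18,0.92,0,0,0,-0.01],[0.18,0.92,0,0,0,-0.01]]]'
python3 - <<'E'
from h import *
im,C=snap('wrist','w5.png');print(r.sense()['eef_pos'],r.sense()['tcp_rot'])
cv2.imwrite('pics/w5c.png',cv2.resize(im[120:320,200:440,::-1],None,fx=3,fy=3,interpolation=cv2.INTER_CUBIC))
calc(478,302,200,2.94)
E
```

```text
clock: 10.93
eef_pos: [457.8, -85.2, 191.8]
tcp_rot: [3.14, -0.003, 2.913]
contact_force: [0.4, -0.3, 0.1]
opening: 0.498
grasp_force: 0.0
clock: 11.43
eef_pos: [448.6, 114.1, 192.2]
tcp_rot: [3.14, -0.001, 2.913]
contact_force: [0.2, 0.5, 0.4]
opening: 0.502
grasp_force: 0.0
clock: 12.02
eef_pos: [456.0, 297.2, 191.7]
tcp_rot: [-3.14, -0.001, 2.943]
contact_force: [-0.0, 0.6, -1.1]
opening: 0.5
grasp_force: 0.0
[455.74340843 296.12618146 191.76456113] [-3.13972626e+00 -1.32531479e-03  2.94173068e+00]
T [-0.1032, 0.0508, -0.0414] W [-0.0006, -0.0004, 0.0006] rows 0.6
```

View pics/w5c.png

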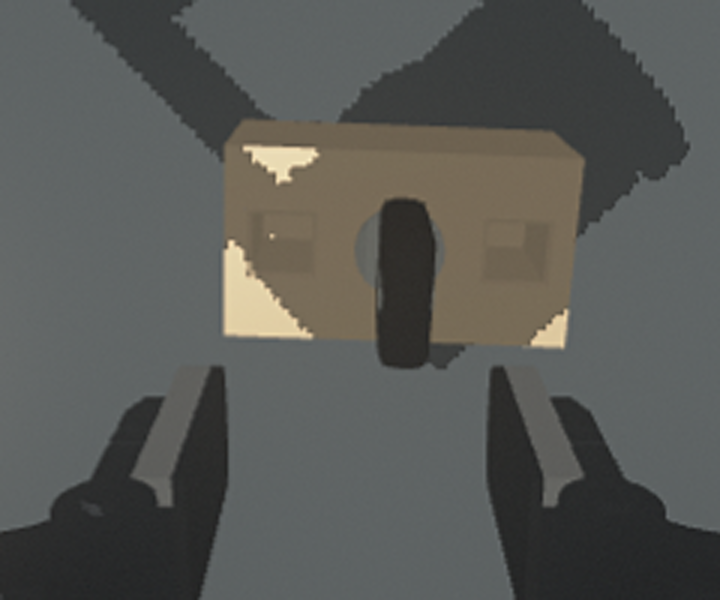

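The crop shows the key's collar centred at about (400,248). The stand's top corners are at (225,148), (583,158), (565,347) and (224,336). The holes at (282,243) and (516,251) straddle the key.

Run:
```python
from h import *
C=cam('wrist');f=lambda a:np.array(a)/3+[200,120]
c=onz(C,f([(225,148),(583,158),(565,347),(224,336)]),50);print(c.round(1).tolist(),c.mean(0))
for i,j in((0,1),(3,2)):
    e=c[j]-c[i];print(np.linalg.norm(e),np.arctan2(e[1],e[0])-np.pi/2)
for i,j in((3,0),(2,1)):
    e=c[i]-c[j];print(np.linalg.norm(e),np.arctan2(e[1],e[0]))
h=onz(C,f([(282,243),(516,251)]),50);print(h,h.mean(0));e=h[1]-h[0];print(np.arctan2(e[1],e[0])-np.pi/2)
print(onz(C,f([(400,248)]),54))
print('bow top', onz(C,f([(403,365),(404,200),(378,300),(434,300)]),100))
```

```text
[[429.9, 260.3, 50.0], [454.6, 366.6, 50.0], [515.1, 352.6, 50.0], [489.5, 245.4, 50.0]] [472.2917523  306.22352323  50.        ]
109.11716328851337 -0.22798229780742107
110.1583997135849 -0.23401583304416662
61.43199562562947 -0.24417159878115183
62.08860200779165 -0.22726181559444714
[[462.76717642 270.65408264  50.        ]
 [479.86460635 342.0083793   50.        ]] [471.31589138 306.33123097  50.        ]
-0.23517919604400594
[[470.4759901 306.5970843  54.       ]]
bow top [[488.83782335 301.98016233 100.        ]
 [444.19701061 310.66074547 100.        ]
 [469.37861093 298.97509126 100.        ]
 [472.28986062 313.37730843 100.        ]]
```

Run:
```python
from h import *
calc(471.5,306.2,130,2.91);calc(471.5,306.2,63,2.91)
```

```text
T [-0.0676, 0.0656, 0.3086] W [-0.0006, -0.0004, 0.0101] rows 1.5
T [-0.0681, 0.0662, 0.6436] W [-0.0006, -0.0004, 0.0101] rows 3.1
```

```bash
python3 -m inch '[[[-0.068,0.066,0.05,-0.0006,-0.0004,0.01],[-0.068,0.066,0.15,-0.0006,-0.0004,0.01],[-0.068,0.066,0.3,-0.0006,-0.0004,0.01],[-0.068,0.066,0.42,-0.0006,-0.0004,0.01],[-0.068,0.066,0.53,-0.0006,-0.0004,0.01],[-0.068,0.066,0.61,-0.0006,-0.0004,0.01],[-0.068,0.066,0.64,-0.0006,-0.0004,0.01],[-0.068,0.066,0.64,-0.0006,-0.0004,0.01]]]'
python3 -m inch '[[[0,0,0,0,0,0],[0,0,0,0,0,0],[0,0,0,0,0,0],[0,0,0,0,0,0],[0,0,0,0,0,0],[0,0,0,0,0,0]]]' -1 25
python3 - <<'E'
from h import *
calc(471.5,306.2,63,2.91);s=r.sense();print(s['wrist_torque'])
E
```

```text
clock: 12.73
eef_pos: [471.2, 305.2, 63.4]
tcp_rot: [-3.141, -0.001, 2.908]
contact_force: [-0.0, -0.1, 1.0]
opening: 0.494
grasp_force: 0.0
clock: 13.23
eef_pos: [473.0, 307.5, 66.2]
tcp_rot: [3.139, 0.003, 2.91]
contact_force: [-0.6, -2.8, 8.0]
opening: 0.159
grasp_force: 28.6
T [0.0058, -0.0083, 0.0158] W [0.001, 0.0009, 0.0001] rows 0.1
[-0.46315117 -0.03452202 -0.08386132]
```

```bash
python3 -m inch '[[[0,0,-0.02,0,0,0],[0,0,-0.06,0,0,0],[0,0,-0.12,0,0,0],[0,0,-0.2,0,0,0],[0,0,-0.3,0,0,0],[0,0,-0.4,0,0,0],[0,0,-0.5,0,0,0],[0,0,-0.5,0,0,0]]]' - 60
python3 - <<'E'
from h import *
calc(599,24,165,3.054)
im,C=snap('wrist','w6.png');s=r.sense();print(s['wrist_torque'],s['opening'],s['tcp_rot'])
E
```

```text
clock: 13.9
eef_pos: [474.0, 308.5, 169.8]
tcp_rot: [3.135, 0.006, 2.91]
contact_force: [0.6, 0.2, -0.1]
opening: 0.153
grasp_force: 58.5
T [-0.9345, -1.2415, 0.0212] W [0.002, 0.002, -0.0458] rows 7.5
[-0.00810132  0.01490208 -0.01633076] 0.1577744389783183 [3.1360806  0.00462267 2.91008093]
```

View pics/w6.png

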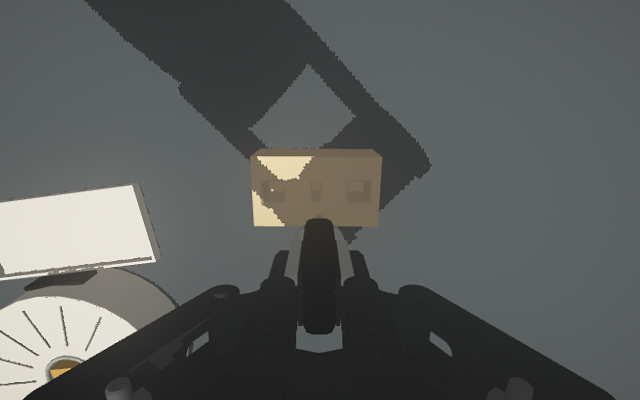

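The key is held between the pads at (318,275), clear of the stand. That uses up my picture views, so from here I measure by masks only. Next is a spot beside the lock, to measure the plug.

Run:
```python
from h import *
calc(570,140,165,3.05)
```

```text
T [-0.6633, -0.707, 0.0134] W [0.0016, 0.0016, -0.0445] rows 4.6
```

```bash
python3 -m inch '[[[-0.12,-0.13,0,0,0,0],[-0.24,-0.26,0,0,0,0],[-0.36,-0.4,0,0,0,-0.02],[-0.48,-0.54,0,0,0,-0.0445],[-0.58,-0.64,0,0.0016,0.0016,-0.0445],[-0.66,-0.705,0.01,0.0016,0.0016,-0.0445],[-0.66,-0.705,0.01,0.0016,0.0016,-0.0445],[-0.66,-0.705,0.01,0.0016,0.0016,-0.0445]]]'
cat > plug.py <<'E'
from h import *
import sys
im,C=snap('wrist',sys.argv[1]);s=r.sense();print(s['eef_pos'],s['tcp_rot'])
h=cv2.cvtColor(im,cv2.COLOR_RGB2HSV);m=cv2.inRange(h,(12,110,60),(32,255,255))
for c in sorted(cv2.findContours(m,0,2)[0],key=cv2.contourArea)[-3:]:
    hull=cv2.convexHull(c);q=cv2.minAreaRect(c);b=onz(C,cv2.boxPoints(q),64)
    # plane-rectified box
    p=onz(C,hull.reshape(-1,2),64)[:,:2].astype(np.float32);Q=cv2.minAreaRect(p)
    print('px',q,'world',np.round(Q[0],1),np.round(Q[1],1),Q[2])
print('pred',proj(C,[602,24,64]))
E
python3 plug.py w7.png
```

```text
clock: 14.62
eef_pos: [567.9, 138.6, 161.9]
tcp_rot: [-3.138, -0.005, 3.048]
contact_force: [0.2, -0.0, -1.2]
opening: 0.154
grasp_force: 58.6
[567.40996394 139.41787759 161.99773241] [-3.13844369 -0.00554751  3.04873244]
px ((186.0, 252.5), (33.0, 40.0), 90.0) world [601.1  23.9] [30.9 30.2] 84.76573181152344
pred [[186.67494046 253.75364998]]
```

Run:
```python
from h import *
calc(602.3,25.3,135,3.0505)
```

```text
T [-0.2274, -0.5515, 0.1355] W [-0.001, -0.0018, -0.0006] rows 2.9
```

```bash
python3 -m inch '[[[-0.06,-0.14,0,0,0,0],[-0.12,-0.28,0,-0.001,-0.0018,0],[-0.18,-0.42,0.03,-0.001,-0.0018,0],[-0.227,-0.55,0.08,-0.001,-0.0018,0],[-0.227,-0.55,0.13,-0.001,-0.0018,0],[-0.227,-0.55,0.13,-0.001,-0.0018,0],[-0.227,-0.55,0.13,-0.001,-0.0018,0]]]'
python3 - <<'E'
from h import *
im,C=snap('side','s1.png');s=r.sense();p=np.array(s['eef_pos']);print(p,s['tcp_rot'],s['contact_force'],s['wrist_torque'])
calc(602.3,25.3,118,3.0505)
# side check: brass centroid, dark bow
h=cv2.cvtColor(im,cv2.COLOR_RGB2HSV)
a=proj(C,[[602,24.5,64],p-[0,0,16],p-[0,0,48]]);print(a)
x,y=a[2].astype(int)
for v in range(y-16,y+12): print(v,[int(k) for k in h[v,x-14:x+15,2]])
E
```

```text
clock: 15.25
eef_pos: [602.0, 27.0, 136.2]
tcp_rot: [3.141, -0.0, 3.05]
contact_force: [-0.3, 0.1, -0.1]
opening: 0.158
grasp_force: 58.8
[602.46208168  27.25298253 136.80694285] [3.14112263e+00 7.16495944e-04 3.05085984e+00] [-0.52609183 -0.23507219 -0.48709608] [-0.03189486  0.00760164  0.01891591]
T [-0.0, -0.0098, 0.094] W [0.0001, 0.0002, 0.0001] rows 0.5
[[286.40098336 200.65283053]
 [285.98886381 177.51172639]
 [286.12855885 190.36271972]]
174 [93, 93, 92, 90, 87, 72, 54, 39, 37, 42, 54, 73, 82, 83, 83, 84, 80, 79, 77, 70, 62, 62, 68, 79, 87, 92, 93, 93, 91]
175 [93, 90, 93, 93, 89, 81, 69, 58, 57, 55, 61, 69, 76, 78, 80, 81, 81, 84, 84, 81, 80, 81, 85, 87, 90, 93, 92, 91, 92]
176 [94, 91, 93, 93, 92, 90, 84, 81, 79, 77, 81, 83, 85, 85, 86, 87, 91, 90, 89, 89, 90, 90, 92, 92, 93, 92, 93, 94, 94]
177 [92, 93, 91, 92, 93, 93, 91, 91, 89, 88, 88, 89, 90, 93, 90, 90, 91, 89, 91, 88, 88, 91, 92, 91, 92, 92, 89, 92, 93]
178 [91, 92, 96, 92, 90, 93, 93, 92, 90, 90, 89, 92, 92, 90, 90, 89, 90, 90, 90, 91, 89, 88, 90, 93, 93, 94, 92, 92, 92]
179 [92, 92, 93, 91, 92, 91, 92, 93, 91, 89,
[... 2519 characters left out ...]
 120, 113, 111, 110, 109, 109, 111, 109, 114, 115, 116, 117, 119, 121, 126, 127, 126, 121, 123, 125]
198 [126, 126, 126, 127, 124, 124, 121, 116, 113, 110, 106, 107, 106, 108, 106, 106, 107, 109, 110, 113, 110, 110, 115, 119, 120, 123, 126, 126, 128]
199 [122, 127, 127, 128, 124, 115, 110, 109, 107, 110, 110, 108, 109, 111, 110, 112, 111, 112, 112, 113, 111, 108, 108, 110, 110, 118, 125, 126, 127]
200 [126, 129, 126, 122, 115, 108, 108, 110, 110, 112, 111, 113, 113, 115, 115, 114, 115, 114, 114, 112, 113, 113, 115, 110, 107, 109, 115, 124, 128]
201 [132, 127, 124, 115, 108, 109, 112, 113, 112, 114, 114, 115, 118, 116, 119, 119, 117, 117, 114, 114, 115, 117, 121, 119, 114, 104, 110, 120, 125]
```

```bash
python3 - <<'E'
from h import *
im=cv2.imread('pics/side0.png');h=cv2.cvtColor(im,cv2.COLOR_BGR2HSV)
m=cv2.inRange(h,(12,110,60),(32,255,255));m[:190]=0;m[215:]=0;m[:,:270]=0;m[:,310:]=0
c=max(cv2.findContours(m,0,2)[0],key=cv2.contourArea);q=cv2.moments(cv2.convexHull(c));uv=(q['m10']/q['m00'],q['m01']/q['m00']);C=cam('side')
print(uv,cv2.boundingRect(c),proj(C,[602,24.5,64]),onz(C,[uv],64))
s=r.sense();print(s['eef_pos'],s['qvel'].round(3))
E
python3 -m inch '[[[0,-0.009,0.06,0,0,0],[0,-0.009,0.075,0,0,0],[0,-0.009,0.075,0,0,0],[0,-0.009,0.075,0,0,0]]]'
python3 - <<'E'
from h import *
calc(602.3,25.3,115,3.0505)
E
```

```text
(286.5807017543859, 202.47192982456139) (279, 199, 16, 8) [[286.40098336 200.65283053]] [[599.83884676  16.23627404  64.        ]]
[602.46208168  27.25298253 136.80694285] [ 0.005 -0.01  -0.011 -0.004  0.    -0.004]
clock: 15.63
eef_pos: [602.7, 24.5, 121.6]
tcp_rot: [3.141, 0.001, 3.05]
contact_force: [-0.7, -0.2, -1.2]
opening: 0.152
grasp_force: 58.8
T [0.0023, 0.0036, 0.0331] W [0.0, 0.0003, -0.0] rows 0.2
```

```bash
python3 -m inch '[[[0.001,0.003,0.01,0,0,0],[0.001,0.003,0.02,0,0,0],[0.001,0.003,0.03,0,0,0],[0.001,0.003,0.04,0,0,0],[0.001,0.003,0.05,0,0,0],[0.001,0.003,0.06,0,0,0],[0.001,0.003,0.07,0,0,0],[0.001,0.003,0.07,0,0,0]]]' - 80
python3 - <<'E'
from h import *
calc(602.3,25.3,80,3.0505);print(r.sense()['wrist_torque'])
E
```

```text
clock: 16.3
eef_pos: [602.6, 24.6, 107.4]
tcp_rot: [3.141, 0.001, 3.05]
contact_force: [-1.1, 0.3, -0.5]
opening: 0.153
grasp_force: 81.0
T [0.0021, 0.0034, 0.1371] W [0.0, 0.0004, -0.0003] rows 0.7
[0.02582975 0.03295547 0.00522934]
```

```bash
python3 -m inch '[[[0,0,0.01,0,0,0],[0,0,0.02,0,0,0],[0,0,0.03,0,0,0],[0,0,0.04,0,0,0],[0,0,0.045,0,0,0],[0,0,0.045,0,0,0]]]'
python3 -m inch '[[[0,0,0.01,0,0,0],[0,0,0.02,0,0,0],[0,0,0.03,0,0,0],[0,0,0.03,0,0,0]]]'
python3 - <<'E'
from h import *
calc(602.3,25.3,80,3.0505);print(r.sense()['wrist_torque'])
E
```

```text
clock: 16.8
eef_pos: [602.9, 24.2, 98.6]
tcp_rot: [-3.141, 0.002, 3.05]
contact_force: [1.1, -5.6, -2.6]
opening: 0.151
grasp_force: 81.1
clock: 17.13
eef_pos: [602.8, 24.1, 92.7]
tcp_rot: [-3.141, 0.002, 3.05]
contact_force: [0.5, -6.0, -1.1]
opening: 0.15
grasp_force: 81.1
T [0.0029, 0.0056, 0.0637] W [-0.0002, 0.0005, -0.0002] rows 0.3
[-1.31833199  0.02391865 -0.0313933 ]
```

```bash
python3 -m inch '[[[0,0,0.01,0,0,0],[0,0,0.02,0,0,0],[0,0,0.03,0,0,0],[0,0,0.04,0,0,0],[0,0,0.05,0,0,0],[0,0,0.05,0,0,0]]]'
python3 -m inch '[[[0,0,0.01,0,0,0],[0,0,0.02,0,0,0],[0,0,0.02,0,0,0]]]'
python3 - <<'E'
from h import *
calc(602.3,25.3,80,3.0505);print(r.sense()['wrist_torque'])
E
```

```text
clock: 17.63
eef_pos: [602.9, 24.3, 82.9]
tcp_rot: [-3.141, 0.002, 3.05]
contact_force: [-0.3, -5.5, -1.0]
opening: 0.152
grasp_force: 81.3
clock: 17.88
eef_pos: [603.1, 24.3, 80.2]
tcp_rot: [-3.141, 0.002, 3.05]
contact_force: [-4.2, -6.4, 14.9]
opening: 0.146
grasp_force: 83.7
T [0.0043, 0.0046, 0.0009] W [-0.0001, 0.0006, -0.0002] rows 0.0
[-1.08525754  0.88344283 -0.01770527]
```

The key went home: the measured TCP height is 80.2, as expected, with 15 N of push. Turning now.

```bash
python3 -m inch '[[[0,0,0,0,0,0.02],[0,0,0,0,0,0.04],[0,0,0,0,0,0.06],[0,0,0,0,0,0.08],[0,0,0,0,0,0.1],[0,0,0,0,0,0.12],[0,0,0,0,0,0.14],[0,0,0,0,0,0.14]]]' - 100
python3 -m inch '[[[0,0,0,0,0,0.02],[0,0,0,0,0,0.04],[0,0,0,0,0,0.06],[0,0,0,0,0,0.08],[0,0,0,0,0,0.1],[0,0,0,0,0,0.12],[0,0,0,0,0,0.14],[0,0,0,0,0,0.14]]]'
python3 - <<'E'
from h import *
print(r.sense()['wrist_torque'],r.sense()['qpos'].round(2))
E
```

```text
clock: 18.55
eef_pos: [603.2, 23.9, 80.2]
tcp_rot: [3.141, 0.003, 2.606]
contact_force: [-3.8, -7.2, 13.4]
opening: 0.146
grasp_force: 97.4
clock: 19.22
eef_pos: [603.1, 23.5, 80.2]
tcp_rot: [3.141, 0.002, 2.167]
contact_force: [-4.5, -9.5, 14.8]
opening: 0.146
grasp_force: 97.5
[-1.7984561   0.83115693  0.08100344] [ 0.04  0.5   1.8  -0.    0.85 -0.56]
```

```bash
python3 -m inch '[[[-0.003,-0.001,0,0,0,0.02],[-0.006,-0.002,0,0,0,0.04],[-0.0076,-0.002,0,0,0,0.06],[-0.0076,-0.002,0,0,0,0.08],[-0.0076,-0.002,0,0,0,0.1],[-0.0076,-0.002,0,0,0,0.12],[-0.0076,-0.002,0,0,0,0.14],[-0.0076,-0.002,0,0,0,0.14]]]'
python3 - <<'E'
from h import *
print(r.sense()['wrist_torque'])
E
python3 -m inch '[[[0,0,0,0,0,0.02],[0,0,0,0,0,0.04],[0,0,0,0,0,0.06],[0,0,0,0,0,0.07],[0,0,0,0,0,0.08],[0,0,0,0,0,0.08]]]'
python3 - <<'E'
from h import *
print(r.sense()['wrist_torque'],r.sense()['qpos'].round(2))
E
```

```text
clock: 19.88
eef_pos: [603.0, 23.0, 80.2]
tcp_rot: [3.141, 0.0, 1.727]
contact_force: [-6.9, -4.6, 15.1]
opening: 0.15
grasp_force: 97.8
[-0.90374902  1.2040436   0.13772439]
clock: 20.38
eef_pos: [602.7, 23.0, 80.2]
tcp_rot: [3.141, 0.0, 1.477]
contact_force: [-8.4, -4.7, 17.4]
opening: 0.148
grasp_force: 98.0
[-0.88124384  1.51118958  0.11461155] [ 0.04  0.5   1.8  -0.    0.85  0.13]
```

```bash
python3 -m inch '[[[0,0,0,0,0,0.01],[0,0,0,0,0,0.02],[0,0,0,0,0,0.025],[0,0,0,0,0,0.025]]]'
python3 - <<'E'
from h import *
print(r.sense()['wrist_torque'])
E
python3 -m inch '[[[0,0,0,0,0,0.008],[0,0,0,0,0,0.016],[0,0,0,0,0,0.016]]]'
python3 - <<'E'
from h import *
print(r.sense()['wrist_torque'])
E
```

```text
clock: 20.72
eef_pos: [602.6, 22.9, 80.2]
tcp_rot: [3.141, 0.0, 1.4]
contact_force: [-9.6, -4.5, 18.1]
opening: 0.151
grasp_force: 98.0
[-0.93764312  1.56809349  0.11820123]
clock: 20.97
eef_pos: [602.5, 23.0, 80.2]
tcp_rot: [-3.142, 0.0, 1.349]
contact_force: [-9.7, -4.2, 18.2]
opening: 0.15
grasp_force: 98.1
[-0.81015527  1.6242878   0.18874306]
```

```bash
for k in 1 ; do python3 -m inch '[[[0,0,0,0,0,0.008],[0,0,0,0,0,0.012],[0,0,0,0,0,0.012],[0,0,0,0,0,0.012]]]'; done
python3 - <<'E'
from h import *
s=r.sense();print(s['wrist_torque'],s['tcp_rot'])
im,C=snap('wrist','w8.png');h=cv2.cvtColor(im,cv2.COLOR_RGB2HSV);m=cv2.inRange(h,(12,110,60),(32,255,255));print(m.sum()//255, cv2.boundingRect(m))
im,C=snap('side','s2.png');h=cv2.cvtColor(im,cv2.COLOR_RGB2HSV);m=cv2.inRange(h,(12,110,60),(32,255,255));m[:190]=0;m[215:]=0;print(m.sum()//255, cv2.boundingRect(m))
E
```

```text
clock: 21.3
eef_pos: [602.3, 23.1, 80.2]
tcp_rot: [-3.141, 0.0, 1.313]
contact_force: [-8.9, -4.1, 19.3]
opening: 0.15
grasp_force: 98.2
[-0.68384177  1.75782326  0.15003   ] [-3.14124175e+00  1.73602329e-04  1.31266919e+00]
909 (286, 202, 60, 42)
42 (280, 203, 15, 5)
```

```bash
cat > ang.py <<'E'
from h import *
import sys
C=cam('wrist')
im=cv2.imread('pics/'+sys.argv[1]);h=cv2.cvtColor(im,cv2.COLOR_BGR2HSV);m=cv2.inRange(h,(12,110,60),(32,255,255))
print(proj(C,[[602,24.5,64]]))
for c in cv2.findContours(m,0,cv2.CHAIN_APPROX_NONE)[0]:
    if cv2.contourArea(c)<80: continue
    print(cv2.boundingRect(c),cv2.contourArea(c))
    a=cv2.approxPolyDP(c,2,True).reshape(-1,2);p=onz(C,a,64)
    for i in range(len(a)):
        e=p[(i+1)%len(a)]-p[i];print(a[i],p[i][:2].round(1),'len',np.linalg.norm(e).round(1),'ang mod90',round((np.degrees(np.arctan2(e[1],e[0]))+45)%90-45,1))
E
python3 ang.py w8.png
```

```text
[[318.70533418 241.63105891]]
(286, 202, 60, 42) 843.5
[286 221] [588.2  40.5] len 12.9 ang mod90 -6.8
[290 243] [586.6  27.7] len 10.4 ang mod90 -40.7
[298 227] [593.4  35.6] len 9.1 ang mod90 24.2
[311 217] [601.7  39.3] len 9.6 ang mod90 -18.1
[329 218] [610.8  36.3] len 9.5 ang mod90 28.8
[341 230] [615.4  28. ] len 5.7 ang mod90 8.7
[345 239] [616.2  22.4] len 16.8 ang mod90 -6.2
[341 210] [618.  39.] len 7.0 ang mod90 41.7
[330 203] [613.4  44.3] len 10.0 ang mod90 -17.9
[311 202] [603.9  47.4] len 7.9 ang mod90 5.6
[297 207] [596.   46.6] len 3.4 ang mod90 4.4
[303 205] [599.4  46.8] len 2.7 ang mod90 36.7
[307 208] [601.   44.7] len 3.5 ang mod90 25.0
[302 212] [597.8  43.2] len 4.2 ang mod90 33.5
[308 217] [600.1  39.7] len 4.8 ang mod90 -21.5
[299 216] [595.6  41.5] len 2.3 ang mod90 -29.1
[300 212] [596.8  43.5] len 3.4 ang mod90 34.7
[295 208] [594.8  46.3] len 3.7 ang mod90 9.6
[298 214] [595.4  42.7] len 2.9 ang mod90 8.0
[293 216] [592.6  42.3] len 3.4 ang mod90 -34.4
[299 218] [595.3  40.4] len 7.2 ang mod90 -1.1
```

```bash
python3 -m inch '[[[0,0,0,0,0,0.006],[0,0,0,0,0,0.012],[0,0,0,0,0,0.018],[0,0,0,0,0,0.018]]]'
python3 - <<'E'
from h import *
print(r.sense()['wrist_torque'])
im,C=snap('wrist','w9.png')
E
python3 ang.py w9.png | grep -E "len (1[0-9]|[89])"; python3 -m inch '[[[0,0,0,0,0,0],[0,0,0,0,0,0]]]'
python3 - <<'E'
from h import *
for f in range(4):
    r.grab_frame('top') if f else 0;print(r.sense()['wrist_torque'].round(3),r.sense()['tcp_rot'].round(3))
E
```

```text
clock: 21.73
eef_pos: [602.3, 23.1, 80.2]
tcp_rot: [-3.141, 0.0, 1.255]
contact_force: [-9.3, -2.9, 19.2]
opening: 0.153
grasp_force: 98.3
[-0.71167948  1.70511096  0.30101263]
[286 223] [588.7  40.2] len 11.8 ang mod90 -9.1
[290 243] [586.9  28.6] len 10.4 ang mod90 -44.0
[298 227] [594.1  36.1] len 9.1 ang mod90 21.0
[311 217] [602.5  39.3] len 9.6 ang mod90 -21.4
[329 218] [611.5  35.8] len 9.5 ang mod90 25.6
[345 239] [616.1  21.6] len 18.6 ang mod90 -6.9
[330 203] [614.5  43.6] len 8.9 ang mod90 -21.5
clock: 21.95
eef_pos: [602.3, 23.2, 80.2]
tcp_rot: [-3.141, 0.0, 1.257]
contact_force: [-9.1, -3.9, 18.5]
opening: 0.146
grasp_force: 98.3
[-0.638  1.751  0.34 ] [-3.141  0.     1.257]
[-0.619  1.71   0.342] [-3.141  0.     1.257]
[-0.635  1.745  0.383] [-3.141  0.     1.257]
[-0.678  1.746  0.309] [-3.141  0.     1.257]
```

```bash
python3 -m inch '[[[0,0,0,0,0,0.006],[0,0,0,0,0,0.012],[0,0,0,0,0,0.012],[0,0,0,0,0,0.012]]]'
python3 - <<'E'
from h import *
print(r.sense()['wrist_torque'],r.sense()['tcp_rot'])
im,C=snap('wrist','w10.png')
E
python3 ang.py w10.png | grep -E "len (1[0-9]|[89])"
```

```text
clock: 22.43
eef_pos: [602.3, 23.2, 80.2]
tcp_rot: [-3.141, 0.0, 1.219]
contact_force: [-8.9, -3.6, 19.2]
opening: 0.149
grasp_force: 98.4
[-0.6126191   1.74589395  0.55076006] [-3.14119012e+00  3.63054170e-04  1.21923226e+00]
[285 223] [588.8  40.9] len 11.9 ang mod90 -8.6
[295 231] [592.2  34.8] len 11.4 ang mod90 24.3
[310 217] [602.6  39.5] len 10.1 ang mod90 -23.3
[329 218] [611.9  35.5] len 15.3 ang mod90 17.5
[346 239] [616.5  20.9] len 17.6 ang mod90 -6.7
[315 202] [608.   46.4] len 9.9 ang mod90 -4.0
```

The torque rose to 0.55 N m while the plug edges stayed put, so the plug is firmly at its stop. I'll hold briefly, check that it's stable, then hand in.

```bash
python3 -m inch '[[[0,0,0,0,0,0],[0,0,0,0,0,0],[0,0,0,0,0,0],[0,0,0,0,0,0],[0,0,0,0,0,0],[0,0,0,0,0,0]]]'
python3 - <<'E'
from h import *
print(r.sense()['wrist_torque']); print(r.sign_off())
E
```

```text
clock: 22.98
eef_pos: [602.3, 23.2, 80.2]
tcp_rot: [-3.141, 0.0, 1.219]
contact_force: [-9.9, -2.5, 18.8]
opening: 0.15
grasp_force: 98.4
[-0.64686962  1.72646267  0.59569784]
the job is handed in; nothing more can be done
None
```

Job handed in at about 23 s: both pods are standing in the bin, and the key is fully home, turned clockwise to the stop and still gripped there (the stop is judged from the rise in torque and the plug's edges).

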